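# Trip test of a residual-current box on the stockroom bench

## Task

Do the trip test on the box that has a test button: press the button gently, straight in, until the box's lever drops all the way, then take the lever and lift it back, without flinging it, until it rests fully home past upright, with the button out again. Leave the plain box's lever and everything else on the bench as they are.

Things in the scene. Friction and masses are not known exactly. Their poses are not given: they have to be found in the camera images.
- rcd_box: The grey residual-current box to test, fixed to the bench: a wedge 200 mm wide (y), 180 mm deep (x), 40 mm high in front, 166 mm at the back. Origin on the bench: the box reaches 100 mm to the front (-x, roughly towards the robot), 80 mm to the back, 100 mm to each side; z up. Its top face rises to the back at 35 degrees. Left half (+y): test button under a clear roof; right half: lever, open above.
- roof_edge (a point): Fixed point: middle of the lower front edge of the clear roof over the button, in the box's frame at (-55, 56, 185) mm; axes as rcd_box. The roof is 4 mm thick, 88 mm wide (y), and runs 135 mm back from this edge; clear walls close it at the back and, from 75 mm behind the edge, at the left. It keeps a gripper from coming straight down on the button: tilt the tool along the button's own axis.
- test_button: The test button of rcd_box, on its left half: a round black cap 32 mm across. Origin: on the button's axis, at rest on the sloped face, in the box's frame at (-45, 55, 78.5) mm; it moves with the button. z axis: out of the face, 35 degrees from vertical towards the box's -x; y as the box's. The cap's top is 22 to 28 mm out along z: it differs from run to run and is not reported, so feel for it.
- button_travel (a joint): How far the test button is pressed in, m: 0 at rest, hard stop at 0.009. Spring: about 3.5 N to start, 7 N at the stop, and up to 3 N more while it pushes the lever. The lever goes over at about 0.004 to 0.005. It springs back out when let go.
- drop_lever (a joint): Angle of rcd_box's lever, rad: 0 = home, raised, leaning 12 degrees back past upright (away from the robot), on its stop; 0.21 = upright; 1.75 = dropped: level, pointing to the box's -x. It turns about the box's y direction and falls by its own weight to either side of upright; only its weight keeps it home. 0.1 to 0.2 kg.
- drop_lever_pivot (a point): Fixed point on the hinge axis of that lever, midway between its two arms; axes as rcd_box. In the box's frame at (34, -45, 146) mm. A black bearing block 36 mm wide (y) and 44 mm long stands round it on the face, between the arms.
- drop_lever_bar (a point): Centre of the lever's grip bar, moving with the lever, 90 mm from the pivot: a round steel bar, 12 mm thick, along the box's y, carried by an arm 10 mm thick at each end, like a stirrup; 54 mm is free between the arms. Home: 19 mm behind and 88 mm above the pivot. Dropped: 90 mm in front of the pivot and 3 mm above it, 70 mm above the sloped face.
- plain_box: The neighbouring box, fixed to the bench: same wedge, same roof, same lever at home, but no test button: a low domed lens, 13 mm high, sits in its place. Either box may be the one on the left. Leave it alone. Origin and axes as for rcd_box.
- plain_lever (a joint): Angle of the lever of plain_box, rad, 0 = home; as drop_lever. It must stay home.
- screwdriver: Bystander, to be left alone: a screwdriver about 200 mm long lying on the bench near the front. Origin: on its axis, lying.
- tape_roll: Bystander, to be left alone: a roll of packing tape, 100 mm across, 48 mm high, lying flat. Origin: centre of its underside.
- fuse_carton: Bystander, to be left alone: a small carton, 60 x 40 x 30 mm, in front of the box with the test button. Origin: centre of its underside.
- relay: Bystander, to be left alone: a small white relay, 40 x 30 x 32 mm, in front of the plain box. Origin: centre of its underside.
- part_bin: Bystander, to be left alone: an open cardboard parts bin, 260 x 100 x 100 mm, on the left. Origin: centre of its underside.
- screw_jar: Bystander, to be left alone: a glass jar, 68 mm across, 85 mm high, behind the two boxes. Origin: centre of its underside.
- brown_carton: Bystander, to be left alone: a closed carton, 140 x 110 x 90 mm, on the right. Origin: centre of its underside.

How it is judged:
On the way, in this order (a step that is already met when the one before it is completed fails the run):
1. the test button, pushed in, tips the lever over (value of joint button_travel above 0.002 m and value of joint drop_lever above 0.32 rad).
2. the lever has dropped all the way (value of joint drop_lever above 1.6 rad), for 0.2 s.
At the end, for the whole second after the job is handed in: The lever of the box with the test button has been dropped by its button and is at rest home again (within 0.07 rad), the button is out (within 1.5 mm) and the plain box's lever is home (within 0.1 rad) (value of joint drop_lever below 0.07 rad and velocity of joint drop_lever between -0.05 and 0.05 rad/s and value of joint button_travel below 0.0015 m and value of joint plain_lever below 0.1 rad); the robot touches nothing.
It fails at once if the test button pressed with more than 35 N (contact force between any of the fingers, the arm and test_button above 35 N).
It fails at once if the lever flung up: faster than 6 rad/s on its way home (velocity of joint drop_lever below -6 rad/s).
It fails at once if the plain box's lever disturbed (more than 0.15 rad) (value of joint plain_lever above 0.15 rad).
It fails at once if a bystander pushed more than 25 mm (distance of any of screwdriver, tape_roll, fuse_carton, relay, part_bin, screw_jar, brown_carton from where it was at the start of the episode above 0.025 m).
It also fails if it takes over 45 s, if anything falls off the work surface, if the arm or the gripper's body presses on something with over 40 N, if the wrist force passes 120 N, or if a joint passes its speed limit or range.

## Robot

A 7-joint arm with a two-finger parallel gripper is mounted at the origin on the work surface. World frame = base frame: x ahead of the robot, y to its left, z up, the work surface at z = 0. Lengths are in m, angles in rad, forces in N, time in s.
With the tool pointing down it reaches from about 0.4 to 0.85 m from the base axis. Payload 10.4 kg.
Tool frame: the origin (TCP) lies on the centre line of the jaws, within the pads' length; the fingertips stand 14 mm ahead of it and the grasp point (between the pads) lies 5 mm behind it (manip.tip_reach is the distance from the TCP to the fingertips, in m); z points along the fingers, y is the line along which they close (so a half turn about z gives the same grasp; the last joint's range is limited). The gripper opens to 85 mm and grips with 20 to 120 N. Pads are 22 mm wide; open, the fingers measure 114 mm over their backs; the gripper's body (76 mm by 85 mm) begins 54 mm behind the grasp point. The pads swing forward as they close: fully open they stand 13 mm farther back than shut.
Start: joints at [1.089, 0.332, -0.065, 1.46, 0.022, 1.35, -0.088], TCP at [0.277, -0.56, 0.212] pointing down, gripper open.
Joint ranges: [-2.6, 2.6], [-0.5, 2.12], [-1.47, 1.34], [0.16, 2.42], [-1.27, 4.41], [0.06, 2.06], [-2.6, 2.6]. Speed limits (rad/s): [2.22, 2.22, 2.79, 2.79, 3.14, 3.14, 3.14].

## Interface

Orientations are given as a unit quaternion [x, y, z, w].
In Python, from workcell import manip gives the robot as it stands.
- The arm moves only by the shell command python3 -m pendant 'ROWS' [FORCE]. ROWS is JSON, a list of rows, each a list of 7 numbers: the shift along the tool's x, y, z in units of 50 mm (1.0 is 50 mm), then the turn, a rotation vector about the tool's x, y, z in units of 8 degrees (1.0 is 8 degrees), then the opening, from -1 (shut) to 1 (fully open), so that 0 is half open. In form: [[dx, dy, dz, ax, ay, az, jaw], ...]. A call has exactly 10 rows; each row is the pose to reach, as a shift and turn from the pose commanded when the call began, along the tool's axes at that moment; what a row does not reach only later rows make up. A row lasts 1/8 s, in which the tool goes at most 62.5 mm and 10.7 degrees, less where a joint would pass 70% of its speed; a pose out of reach is approached as far as the arm can. A call with a gripper value outside its range is refused whole. The fingers move at their own pace and stop on an object; FORCE is the grip in N (left out, the last holds). Time passes only in rows, so rows that repeat a pose let the fingers close, or fill a call up. It gives the time, the measured TCP pose, the force, the opening and the grip force at its end, in the units of the state.
- manip.get_obs(): the state, without advancing time (a new reading comes with each control period).
- manip.camera(name): name is "scene" or "top" or "wrist"; returns (picture, depth): 480x640x3 uint8, red, green, blue; 480x640 float32, m along the optical axis (not along the pixel's ray), 0 where there is no reading.
- manip.get_calibration(name): a dict with "fx", "fy", "cx", "cy" (pixels), "xyz" and "orientation" of the camera in the world. Camera axes: x right, y up, looking along -z (the intrinsics and any distortion apply to the point x, -y, -z); pixel columns grow to the right and rows downward; lengths in m; the calibration is good to about 2 mm. The wrist camera is an equidistant fisheye: a pixel r from the principal point sees the ray r / f radians off the axis. A picture is of the moment at which its call begins: read the wrist's pose just before it. get_calibration takes no time and is no camera call; for the wrist camera it gives the pose at the moment of the call.
- manip.hand_in(): hands the job in; it is judged then, once.
Trained networks look in the newest picture that a camera, given by its name, has taken for a name from the list of things; names that differ only in an ending like _2 or _b are one class to them, and where a whole thing is asked for, a point or a joint stands for the part that bears it (a point fixed in the world has none). Each returns a list of dicts, best first, with "p" (0 to 1); they miss things now and then, are a little off and sometimes report something else, mostly with a low value. They report only what shows in the picture. A call takes as long as a camera call.
- manip.find_in(thing, camera): "box" ([left, top, right, bottom] in pixels, round what is visible of it).
- manip.trace(thing, camera): "pixels" (480x640 bool, what is visible of it) and "box" ([left, top, right, bottom] in pixels, round what is visible of it).
- manip.tip_of(thing, camera): "pixel" ([column, row] in pixels: a listed point, or the origin of a listed thing).
The state is a dict: "clock": time; "joint_pos": joint angles; "joint_velocities": joint speeds; "tau": joint torques, N m; "position": TCP position; "ee_rot": TCP orientation; "ft_force": force on the tool from outside, world axes, zero at the start; "torque": the same for the moment, N m; "grip_width": opening from 0.0 (shut) to 1.0 (fully open); "grasp_force": force on a finger pad.
Only numpy, scipy, OpenCV 4.12 (cv2) and the standard library are available. Lean on these libraries where they do the work, as an engineer would, in place of code of your own. Each camera call takes 0.05 s, during which the arm holds its last target. There are 200 camera calls.

## Working session

There is one attempt and no reset: what is moved stays moved. The work goes in short steps, Python scripts to look and compute and a shell command to move; the robot and the scene stay as the last step left them, time stands still between calls to the robot, and variables do not carry over. Pictures are saved under pics/ and viewed, at most 11 in all, crops included, and the job is handed in when it is done.

```bash
mkdir -p pics; ls; cat > h.py <<'E'
import numpy as np, cv2
from scipy.spatial.transform import Rotation as R
from workcell import manip
def world(cam,u,v,d,c=None):
    c=c or manip.get_calibration(cam)
    p=np.array([(u-c['cx'])/c['fx']*d,-(v-c['cy'])/c['fy']*d,-d])
    return np.array(c['xyz'])+R.from_quat(c['orientation']).apply(p)
def cloud(cam,depth,c=None):
    c=c or manip.get_calibration(cam)
    v,u=np.mgrid[:480,:640]
    p=np.stack([(u-c['cx'])/c['fx']*depth,-(v-c['cy'])/c['fy']*depth,-depth],-1)
    return p@R.from_quat(c['orientation']).as_matrix().T+np.array(c['xyz'])
E
python3 - <<'E'
from h import *
o=manip.get_obs();print(o['clock'],o['position'],o['ee_rot'])
for cam in ['scene','top']:
    im,d=manip.camera(cam);cv2.imwrite(f'pics/{cam}0.png',im[...,::-1]);np.save(cam+'d.npy',d)
    c=manip.get_calibration(cam);print(cam,c)
    P=cloud(cam,d,c)
    for n in ['rcd_box','plain_box','test_button','drop_lever_bar','drop_lever_pivot','roof_edge']:
        for r in manip.tip_of(n,cam)[:2]:
            u,v=r['pixel'];print(n,round(r['p'],2),np.round([u,v]),P[int(v),int(u)].round(3))
E
```

```text
pics
0.0 [ 0.27659354 -0.56001978  0.21112613] [ 9.73807318e-01  2.27373754e-01 -1.92873597e-04 -6.67760944e-04]
scene {'fx': 566.4363567346116, 'fy': 566.4363567346116, 'cx': 319.9603504804609, 'cy': 248.0469257166436, 'xyz': array([ 1.0687782 , -0.71866941,  1.10502194]), 'orientation': array([0.35159783, 0.11344367, 0.28189677, 0.88546243])}
rcd_box 0.82 [347. 246.] [0.574 0.087 0.113]
plain_box 0.73 [289. 342.] [ 0.64  -0.227  0.145]
test_button 0.41 [347. 206.] [0.48  0.23  0.087]
test_button 0.41 [365. 196.] [0.579 0.142 0.24 ]
drop_lever_bar 0.69 [365. 198.] [0.585 0.137 0.237]
drop_lever_pivot 0.78 [355. 220.] [0.577 0.107 0.189]
roof_edge 0.8 [344. 176.] [0.469 0.226 0.187]
top {'fx': 511.1758940518053, 'fy': 511.1758940518053, 'cx': 318.8818213511412, 'cy': 237.60832779097746, 'xyz': array([ 0.35591565, -0.01090827,  1.44519837]), 'orientation': array([ 0.05795722, -0.0473807 , -0.70354638,  0.7066955 ])}
rcd_box 0.77 [262. 255.] [0.511 0.163 0.102]
plain_box 0.73 [382. 234.] [ 0.567 -0.157  0.111]
test_button 0.63 [235. 269.] [0.466 0.219 0.183]
drop_lever_bar 0.78 [262. 221.] [0.577 0.147 0.24 ]
drop_lever_pivot 0.96 [267. 233.] [0.56  0.143 0.164]
roof_edge 0.75 [228. 272.] [0.47  0.256 0.079]
```

View pics/scene0.png

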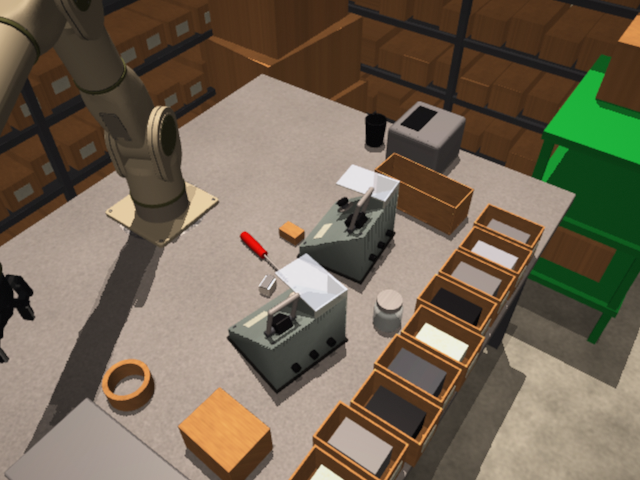

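View pics/top0.png

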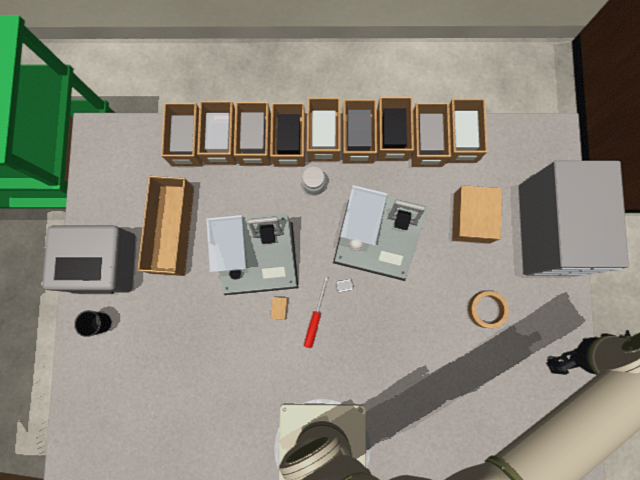

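The scene picture shows the RCD box as the far one (~350,225) and the plain one at (290,315). The top picture has the RCD box on the left (~255,255), with its black button at (235,272) under the roof and its lever at (265,225). I'll fit its pose from the sloped face.

```bash
cat > fit.py <<'E'
from h import *
from scipy.optimize import least_squares
pts=[]
for cam in ['top','scene']:
    d=np.load(cam+'d.npy');P=cloud(cam,d).reshape(-1,3);P=P[d.ravel()>0]
    m=(abs(P[:,0]-.54)<.16)&(abs(P[:,1]-.17)<.17)&(P[:,2]>.02)&(P[:,2]<.3);P=P[m]
    # ransac plane with 35deg slope
    rng=np.random.default_rng(0);best=None
    for _ in range(800):
        a,b,c=P[rng.choice(len(P),3,0)];n=np.cross(b-a,c-a);l=np.linalg.norm(n)
        if l<1e-6: continue
        n/=l;n*=np.sign(n[2])
        if abs(n[2]-np.cos(np.radians(35)))>.06 or n[0]>0: continue
        k=abs((P-a)@n)<.004
        if best is None or k.sum()>best.sum(): best=k
    F=P[best];
    n=np.linalg.svd(F-F.mean(0))[2][2];n*=np.sign(n[2])
    q=cv2.minAreaRect((F[:,:2]*1000).astype(np.float32))
    print(cam,len(F),'n',n.round(3),'tilt',np.degrees(np.arccos(n[2])).round(1),'yaw n',np.degrees(np.arctan2(-n[1],-n[0])).round(2),'rect',q)
    yaw=np.arctan2(-n[1],-n[0])
    for yw in [yaw]+[np.radians(x) for x in (q[2],q[2]-90)]:
        e=np.array([[np.cos(yw),np.sin(yw)],[-np.sin(yw),np.cos(yw)]])
        B=F[:,:2]@e.T; print('  yaw',np.degrees(yw).round(2),'x',np.percentile(B[:,0],[.3,99.7]).round(4),'y',np.percentile(B[:,1],[.3,99.7]).round(4))
        # origin from plane z at: z=0.11 at box x=0
        z0=.110;a=np.polyfit(B[:,0],F[:,2],1);xo=(z0-a[1])/a[0]
        lo,hi=np.percentile(B[:,1],[.3,99.7]);print('   origin by plane x & y mid',(e.T@[xo,(lo+hi)/2]).round(4),'width',hi-lo,'front',(np.percentile(B[:,0],.3)-xo).round(4))
E
python3 fit.py
```

```text
top 2967 n [-0.572 -0.056  0.818] tilt 35.1 yaw n 5.61 rect ((501.9828186035156, 146.0930938720703), (211.57357788085938, 272.518798828125), 5.352728366851807)
  yaw 5.61 x [0.439  0.6185] y [0.0328 0.2313]
   origin by plane x & y mid [0.5225 0.184 ] width 0.19843204228959987 front -0.099
  yaw 5.35 x [0.4382 0.6182] y [0.0352 0.2335]
   origin by plane x & y mid [0.5227 0.1839] width 0.19829805123135044 front -0.0993
  yaw -84.65 x [-0.2335 -0.0352] y [0.4382 0.6182]
   origin by plane x & y mid [0.5239 0.071 ] width 0.17998635720955275 front -0.2116
scene 1937 n [-0.568 -0.059  0.821] tilt 34.8 yaw n 5.96 rect ((498.4635314941406, 177.80303955078125), (212.96580505371094, 205.82626342773438), 5.967982292175293)
  yaw 5.96 x [0.4131 0.6203] y [0.0235 0.2256]
   origin by plane x & y mid [0.5254 0.1801] width 0.20210603259174256 front -0.1282
  yaw 5.97 x [0.4131 0.6203] y [0.0234 0.2255]
   origin by plane x & y mid [0.5254 0.1801] width 0.20210104939893864 front -0.1282
  yaw -84.03 x [-0.2255 -0.0234] y [0.4131 0.6203]
   origin by plane x & y mid [0.5185 0.0096] width 0.20720705249193666 front -0.2699
```

```bash
cat >> h.py <<'E'
O=np.array([.5235,.182,0]);YAW=5.6
B=R.from_euler('z',YAW,degrees=True)
def bw(p): return O+B.apply(np.array(p)/1000)
def tool(tilt,quarter=0):  # tool z forward-down, tilt deg from vertical; tool y = -box y (quarter=0)
    r=B*R.from_euler('x',180,degrees=True)*R.from_euler('y',tilt,degrees=True)
    return r*R.from_euler('z',quarter,degrees=True)
def row(pos,rot,o=None):
    o=o or manip.get_obs();r0=R.from_quat(o['ee_rot'])
    return np.r_[r0.inv().apply(np.array(pos)-o['position'])/.05, np.degrees((r0.inv()*rot).as_rotvec())/8].round(2)
N=np.array([-np.sin(np.radians(35)),0,np.cos(np.radians(35))])
BTN=np.array([-45,55,78.5])
E
python3 - <<'E'
from h import *
print(manip.get_obs()['joint_pos'])
print(row([.276,-.56,.42],tool(0)),row([.48,-.28,.42],tool(0)),bw(BTN),bw(BTN+N*72), tool(35).as_matrix()[:,2])
E
```

```text
[ 1.08937601  0.33216391 -0.06469303  1.4600505   0.02161355  1.3498584
 -0.08851542]
[-0.01 -0.01 -4.16  0.   -0.    2.59] [ 6.13 -3.23 -4.16  0.   -0.    2.59] [0.47334771 0.23234628 0.0785    ] [0.4322473  0.22831635 0.13747895] [ 0.57083899  0.05597125 -0.81915204]
```

```bash
python3 -m pendant '[[0,0,-1.2,0,0,0.6,-1],[0,0,-2.4,0,0,1.2,-1],[0.6,-0.3,-3.4,0,0,2,-1],[1.5,-0.8,-4.16,0,0,2.59,-1],[2.5,-1.3,-4.16,0,0,2.59,-1],[3.5,-1.8,-4.16,0,0,2.59,-1],[4.5,-2.4,-4.16,0,0,2.59,-1],[5.5,-2.9,-4.16,0,0,2.59,-1],[6.13,-3.23,-4.16,0,0,2.59,-1],[6.13,-3.23,-4.16,0,0,2.59,-1]]'
python3 - <<'E'
from h import *
print(manip.get_obs()['joint_pos'].round(2), row([.43,.17,.40],tool(20)))
E
```

```text
clock: 1.95
position: [0.4818, -0.2768, 0.42]
ee_rot: [0.999, 0.051, 0.0, -0.0]
ft_force: [-0.8, -0.8, 0.0]
grip_width: -0.001
grasp_force: 0.0
[ 0.64  0.17 -0.24  1.24  0.04  1.74 -1.06] [-0.11 -8.99  0.41 -0.01  2.5   0.03]
```

```bash
python3 -m pendant '[[0,-1,0,0,0,0,-1],[0,-2.2,0,0,0,0,-1],[0,-3.4,0,0,0.5,0,-1],[0,-4.6,0.1,0,1,0,-1],[0,-5.8,0.2,0,1.5,0,-1],[-0.1,-7,0.3,0,2,0,-1],[-0.1,-8,0.4,0,2.5,0,-1],[-0.1,-9,0.4,0,2.5,0,-1],[-0.1,-9,0.4,0,2.5,0,-1],[-0.1,-9,0.4,0,2.5,0,-1]]'
python3 - <<'E'
from h import *
print(manip.get_obs()['joint_pos'].round(2), row(bw(BTN+N*130),tool(35)))
im,d=manip.camera('wrist');c=manip.get_calibration('wrist');print(c)
cv2.imwrite('pics/w1.png',im[...,::-1])
for n in ['test_button','drop_lever_bar','drop_lever_pivot','roof_edge','rcd_box']:
    for r in manip.tip_of(n,'wrist')[:1]: 
        u,v=r['pixel'];dd=d[int(v),int(u)]
        th=np.hypot(u-c['cx'],v-c['cy'])/c['fx'];ph=np.arctan2(v-c['cy'],u-c['cx'])
        ray=np.array([np.sin(th)*np.cos(ph),-np.sin(th)*np.sin(ph),-np.cos(th)])
        w=c['xyz']+R.from_quat(c['orientation']).apply(ray/np.cos(th)*dd)
        print(n,round(r['p'],2),u,v,w.round(4),'box frame',(B.inv().apply(w-O)*1000).round(1))
E
```

```text
clock: 3.2
position: [0.4318, 0.166, 0.4001]
ee_rot: [0.984, 0.047, 0.174, -0.008]
ft_force: [0.7, 0.1, -0.7]
grip_width: -0.001
grasp_force: 0.0
[ 0.39 -0.39 -0.68  1.75 -0.18  1.35 -1.75] [-1.98 -1.24  3.86  0.01  1.87 -0.01]
{'fx': 371.64829954431775, 'fy': 371.64829954431775, 'cx': 318.09338969334397, 'cy': 235.00376643829716, 'xyz': array([0.44452646, 0.16710678, 0.57592785]), 'orientation': array([ 0.02255632, -0.01976741, -0.67261164,  0.73938762])}
test_button 0.55 270.3 229.2 [0.469  0.2204 0.1878] box frame [-50.4  43.6 187.8]
drop_lever_bar 0.89 354.4 119.7 [0.5785 0.1451 0.2387] box frame [ 51.1 -42.  238.7]
drop_lever_pivot 0.69 347.9 160.4 [0.5578 0.144  0.1621] box frame [ 30.4 -41.2 162.1]
roof_edge 0.95 257.3 232.2 [0.4646 0.2339 0.1882] box frame [-53.6  57.4 188.2]
rcd_box 0.94 311.8 206.6 [0.5089 0.1819 0.099 ] box frame [-14.6   1.3  99. ]
```

View pics/w1.png

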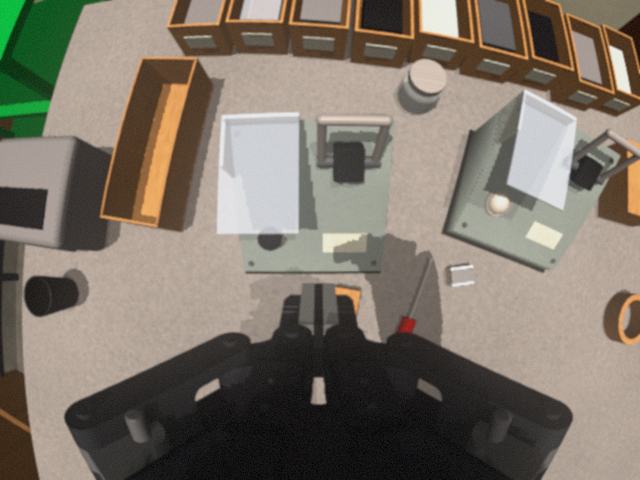

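The wrist picture agrees: button at (270,238) under the roof, lever bar at (354,120). The box pose holds to about 2-3 mm, with a small shift in y. Next I move to the pre-press pose on the button's axis.

```bash
sed -i 's/^O=.*/O=np.array([.523,.184,0]);YAW=5.6/' h.py
python3 -m pendant '[[-0.6,-0.3,0.6,0,0.5,0,-1],[-1.2,-0.6,1.4,0,1,0,-1],[-1.6,-0.9,2.2,0,1.5,0,-1],[-1.98,-1.24,3,0,1.87,0,-1],[-1.98,-1.28,3.86,0,1.87,0,-1],[-1.98,-1.28,3.86,0,1.87,0,-1],[-1.98,-1.28,3.86,0,1.87,0,-1],[-1.98,-1.28,3.86,0,1.87,0,-1],[-1.98,-1.28,3.86,0,1.87,0,-1],[-1.98,-1.28,3.86,0,1.87,0,-1]]'
python3 - <<'E'
from h import *
o=manip.get_obs()
print(o['joint_pos'].round(2), row(bw(BTN+N*50),tool(35),o),o['ft_force'], 'ahead',R.from_quat(o['ee_rot']).inv().apply(o['position']-bw(BTN))*1000)
im,d=manip.camera('wrist');cv2.imwrite('pics/w2.png',im[...,::-1])
print(manip.find_in('test_button','wrist')[:2])
E
```

```text
clock: 4.75
position: [0.3991, 0.2286, 0.1862]
ee_rot: [0.952, 0.046, 0.301, -0.015]
ft_force: [0.9, 0.6, -0.7]
grip_width: -0.001
grasp_force: 0.0
[-0.37 -0.4  -0.49  2.34  0.35  0.74 -2.56] [-0.03  0.03  1.61  0.   -0.01 -0.02] [ 0.89901587  0.56948184 -0.72745436] ahead [   1.32729981   -1.43693328 -130.59249862]
[]
```

View pics/w2.png

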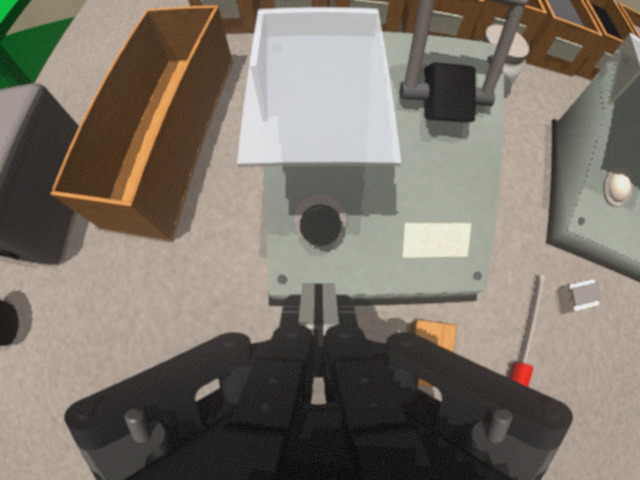

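The picture shows the cap at (321,224), in line with the shut fingers (column 319), and nothing in the way. I'll check the cap by depth.

```bash
cat >> h.py <<'E'
def wpix(u,v,d,c):
    th=np.hypot(u-c['cx'],v-c['cy'])/c['fx'];ph=np.arctan2(v-c['cy'],u-c['cx'])
    ray=np.array([np.sin(th)*np.cos(ph),-np.sin(th)*np.sin(ph),-np.cos(th)])
    return c['xyz']+R.from_quat(c['orientation']).apply(ray/np.cos(th)*d)
E
python3 - <<'E'
from h import *
im,d=manip.camera('wrist');c=manip.get_calibration('wrist');o=manip.get_obs()
m=(im.max(2)<45)&(np.hypot(*(np.mgrid[:480,:640]-np.array([224,321])[:,None,None]))<30)&(d>0)
W=np.array([wpix(u,v,d[v,u],c) for v,u in np.argwhere(m)])
T=R.from_quat(o['ee_rot']).inv().apply(W-o['position'])*1000
t=T[T[:,2]<np.percentile(T[:,2],30)+4]
print(m.sum(),len(t),'cap top in tool frame mm: med',np.median(t,0).round(1),'lo/hi',t.min(0).round(1),t.max(0).round(1))
print('box top est', (B.inv().apply(np.median(W,0)-O)*1000).round(1),(BTN+25*N).round(1))
E
```

```text
Traceback (most recent call last):
ValueError: operands could not be broadcast together with shapes (0,) (3,)
```

```bash
python3 - <<'E'
from h import *
im,d=manip.camera('wrist');c=manip.get_calibration('wrist');o=manip.get_obs()
print(im[224,321],d[224,321],d[224,300:345:4])
g=np.argwhere(np.hypot(*(np.mgrid[:480,:640]-np.array([224,321])[:,None,None]))<32)
W=np.array([np.r_[wpix(u,v,d[v,u],c),im[v,u].max()] for v,u in g if d[v,u]>0]);k=W[:,3]<70
T=R.from_quat(o['ee_rot']).inv().apply(W[:,:3]-o['position'])*1000
t=T[k];print(k.sum(),np.median(t,0).round(1) if k.any() else '',np.percentile(t,[2,98],axis=0).round(1))
E
```

```text
[59 56 55] 0.27774087 [0.27942973 0.2787509  0.27764794 0.27963153 0.27845344 0.2788338
 0.27887326 0.27909404 0.27916026 0.27936575 0.27764672 0.30019316]
1279 [  0.6   1.  108. ] [[-13.7 -12.1 106.6]
 [ 14.3  14.5 110.9]]
```

```bash
python3 -m pendant '[[0,0,0.4,0,0,0,-1],[0,0,0.8,0,0,0,-1],[0,0,1.2,0,0,0,-1],[0,0.02,1.5,0,0,0,-1],[0,0.02,1.7,0,0,0,-1],[0,0.02,1.7,0,0,0,-1],[0,0.02,1.7,0,0,0,-1],[0,0.02,1.7,0,0,0,-1],[0,0.02,1.7,0,0,0,-1],[0,0.02,1.7,0,0,0,-1]]'
python3 - <<'E'
from h import *
o=manip.get_obs()
print(o['joint_pos'].round(2), R.from_quat(o['ee_rot']).inv().apply(bw(BTN)-o['position'])*1000,o['ft_force'],R.from_quat(o['ee_rot']).as_matrix()[:,2])
E
```

```text
clock: 6.2
position: [0.4468, 0.2327, 0.1151]
ee_rot: [0.953, 0.047, 0.3, -0.015]
ft_force: [-0.1, 0.5, -0.1]
grip_width: 0.001
grasp_force: 0.0
[ 0.24 -0.22 -1.    2.33  0.42  0.48 -2.6 ] [ 0.41977485  0.88639464 44.97354101] [-0.1178094   0.50469727 -0.05349022] [ 0.57044602  0.05596185 -0.81942639]
```

```bash
python3 -m pendant '[[0,0.01,0,0,0,-0.5,-1],[0,0.01,0,0,0,-1,-1],[0,0.01,0,0,0,-1.5,-1],[0,0.01,0,0,0,-2,-1],[0,0.01,0,0,0,-2,-1],[0,0.01,0,0,0,-2,-1],[0,0.01,0,0,0,-2,-1],[0,0.01,0,0,0,-2,-1],[0,0.01,0,0,0,-2,-1],[0,0.01,0,0,0,-2,-1]]'
python3 - <<'E'
from h import *
o=manip.get_obs()
print(o['joint_pos'].round(2), R.from_quat(o['ee_rot']).inv().apply(bw(BTN)-o['position'])*1000,o['ft_force'],R.from_quat(o['ee_rot']).as_matrix()[:,2])
E
```

```text
clock: 7.45
position: [0.447, 0.2318, 0.115]
ee_rot: [0.937, 0.178, 0.299, 0.027]
ft_force: [-0.5, 0.1, 0.3]
grip_width: -0.001
grasp_force: 0.0
[ 0.18 -0.21 -0.94  2.34  0.46  0.49 -2.35] [ 0.33694868  0.09996183 44.7922609 ] [-0.49894989  0.12748483  0.33301324] [ 0.57032581  0.05551634 -0.81954036]
```

```bash
python3 -m pendant '[[0,0,0.02,0,0,0,-1],[0,0,0.04,0,0,0,-1],[0,0,0.06,0,0,0,-1],[0,0,0.08,0,0,0,-1],[0,0,0.1,0,0,0,-1],[0,0,0.12,0,0,0,-1],[0,0,0.14,0,0,0,-1],[0,0,0.16,0,0,0,-1],[0,0,0.18,0,0,0,-1],[0,0,0.18,0,0,0,-1]]'
cat > st.py <<'E'
from h import *
o=manip.get_obs();r=R.from_quat(o['ee_rot'])
print(o['clock'],o['joint_pos'].round(2), 'btn ahead',(r.inv().apply(bw(BTN)-o['position'])*1000).round(1),'F tool',r.inv().apply(o['ft_force']).round(1))
E
python3 st.py
```

```text
clock: 8.7
position: [0.4521, 0.2324, 0.1076]
ee_rot: [0.937, 0.178, 0.299, 0.027]
ft_force: [0.9, 0.0, -0.4]
grip_width: -0.005
grasp_force: 0.0
8.7 [ 0.21 -0.17 -0.98  2.33  0.52  0.48 -2.4 ] btn ahead [ 0.4  0.2 35.7] F tool [0.5 0.2 0.9]
```

```bash
python3 -m pendant '[[0,0,0.01,0,0,0,-1],[0,0,0.02,0,0,0,-1],[0,0,0.03,0,0,0,-1],[0,0,0.04,0,0,0,-1],[0,0,0.05,0,0,0,-1],[0,0,0.06,0,0,0,-1],[0,0,0.07,0,0,0,-1],[0,0,0.08,0,0,0,-1],[0,0,0.08,0,0,0,-1],[0,0,0.08,0,0,0,-1]]'; python3 st.py
```

```text
clock: 9.95
position: [0.4544, 0.2326, 0.1044]
ee_rot: [0.937, 0.178, 0.299, 0.027]
ft_force: [1.2, -0.0, -0.4]
grip_width: 0.003
grasp_force: 0.0
9.95 [ 0.23 -0.16 -0.99  2.33  0.55  0.48 -2.43] btn ahead [ 0.4  0.1 31.8] F tool [0.7 0.3 1. ]
```

```bash
python3 -m pendant '[[0,0,0.01,0,0,0,-1],[0,0,0.02,0,0,0,-1],[0,0,0.03,0,0,0,-1],[0,0,0.04,0,0,0,-1],[0,0,0.05,0,0,0,-1],[0,0,0.06,0,0,0,-1],[0,0,0.07,0,0,0,-1],[0,0,0.08,0,0,0,-1],[0,0,0.08,0,0,0,-1],[0,0,0.08,0,0,0,-1]]'; python3 st.py; python3 - <<'E'
from h import *
print(manip.tip_reach)
im,d=manip.camera('wrist');cv2.imwrite('pics/w3.png',im[...,::-1])
E
```

```text
clock: 11.2
position: [0.4567, 0.2328, 0.1011]
ee_rot: [0.937, 0.178, 0.299, 0.027]
ft_force: [-0.8, -1.1, 0.8]
grip_width: -0.001
grasp_force: 0.0
11.2 [ 0.24 -0.14 -1.01  2.33  0.59  0.47 -2.46] btn ahead [ 0.4  0.1 27.8] F tool [-0.6  0.9 -1.2]
0.014
```

View pics/w3.png

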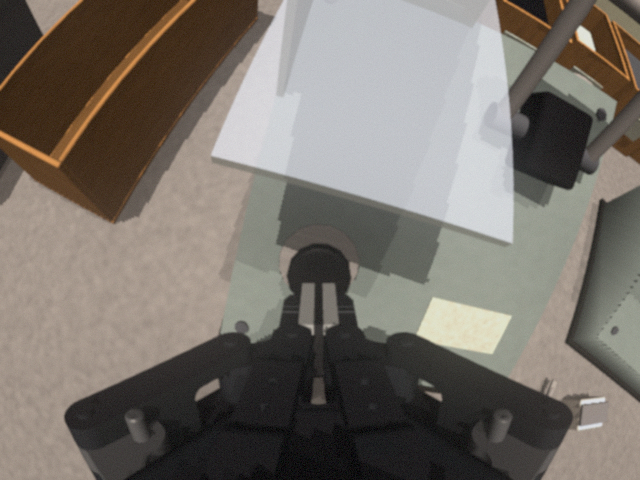

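The picture shows no contact yet: the cap centre is around (320,268), the fingertips end at (320,284), and the lever is still home. I'll check the depth along that column.

```bash
python3 - <<'E'
from h import *
im,d=manip.camera('wrist');c=manip.get_calibration('wrist');o=manip.get_obs();r=R.from_quat(o['ee_rot'])
f=lambda u,v:(r.inv().apply(wpix(u,v,d[v,u],c)-o['position'])*1000).round(1)
print('cam in tool',(r.inv().apply(c['xyz']-o['position'])*1000).round(1),'view dir in tool',(r.inv()*R.from_quat(c['orientation'])).as_matrix()[:,2].round(3))
for v in range(216,330,5): print(v,im[v,313],d[v,313].round(4),f(313,v),f(335,v))
E
```

```text
cam in tool [  71.9   -0.3 -161.2] view dir in tool [ 0.285  0.001 -0.959]
216 [81 81 77] 0.1946 [26.  -3.2 28.2] [26.   8.4 28.3]
221 [82 82 74] 0.1964 [23.1 -3.2 29.2] [23.   8.5 29.6]
226 [88 84 78] 0.1939 [21.2 -3.1 26.1] [20.4  8.5 28.9]
231 [90 85 80] 0.1957 [18.2 -3.2 27. ] [18.5  8.4 25.8]
236 [88 84 79] 0.1957 [15.7 -3.2 26.3] [15.9  8.4 25.6]
241 [88 79 77] 0.1956 [13.2 -3.2 25.5] [12.7  8.5 27. ]
246 [38 34 33] 0.1785 [16.  -2.9  8.5] [10.4  8.5 25.6]
251 [53 54 52] 0.1772 [14.1 -2.9  6.5] [13.9  7.6  7.3]
256 [51 45 46] 0.1765 [12.1 -2.9  5.2] [12.   7.6  5.2]
261 [44 43 40] 0.1781 [ 9.2 -2.9  6.1] [9.6 7.6 4.9]
266 [34 34 32] 0.1778 [ 7.  -2.9  5. ] [7.  7.6 5.2]
271 [42 41 38] 0.1793 [ 4.2 -2.9  5.7] [4.2 7.7 5.6]
276 [39 35 38] 0.1805 [ 1.3 -3.   6.2] [1.7 7.7 5.4]
281 [50 46 49] 0.1816 [-1.5 -3.   6.5] [-1.2  7.8  5.8]
286 [116 113 103] 0.1475 [ 10.4  -2.5 -25.5] [-3.8  7.8  5.7]
291 [111 106  99] 0.1418 [ 10.9  -2.4 -31.3] [-6.7  7.9  6. ]
296 [110 105  98] 0.1381 [ 10.7  -2.4 -35.3] [ 10.8   5.9 -35.5]
301 [116 109 104] 0.1344 [ 10.5  -2.3 -39.2] [ 10.6   5.7 -39.3]
306 [114 111 102] 0.1296 [ 11.   -2.2 -44. ] [ 10.5   5.6 -43.2]
311 [101  97  92] 0.1273 [ 10.4  -2.2 -46.7] [ 10.7   5.4 -47.3]
316 [101  98  90] 0.1234 [ 10.6  -2.1 -50.7] [ 10.3   5.3 -50.2]
321 [92 89 84] 0.1198 [ 10.7  -2.1 -54.4] [ 10.5   5.1 -54.1]
326 [140 137 126] 0.1189 [  9.6  -2.1 -55.7] [ 11.7   4.9 -59.3]
```

Depth says the fingertips really are about 28 mm short of the cap: the tip is at tool z ≈ -24 and the cap at ≈ +5.5. I'll go on by feel, turning a little to stay off joint 7's limit.

```bash
python3 -m pendant '[[0,0,0.04,0,0,-0.2,-1],[0,0,0.08,0,0,-0.4,-1],[0,0,0.12,0,0,-0.6,-1],[0,0,0.16,0,0,-0.8,-1],[0,0,0.2,0,0,-1,-1],[0,0,0.24,0,0,-1.2,-1],[0,0,0.28,0,0,-1.5,-1],[0,0,0.32,0,0,-1.5,-1],[0,0,0.36,0,0,-1.5,-1],[0,0,0.36,0,0,-1.5,-1]]'; python3 st.py; python3 - <<'E'
from h import *
im,d=manip.camera('wrist');c=manip.get_calibration('wrist');o=manip.get_obs();r=R.from_quat(o['ee_rot'])
f=lambda u,v:(r.inv().apply(wpix(u,v,d[v,u],c)-o['position'])*1000).round(1)
for v in range(236,306,6): print(v,im[v,313],f(313,v),f(340,v))
E
```

```text
clock: 12.55
position: [0.4669, 0.2338, 0.0862]
ee_rot: [0.913, 0.275, 0.295, 0.058]
ft_force: [-0.4, 0.6, 0.4]
grip_width: -0.002
grasp_force: 0.0
12.55 [ 0.25 -0.06 -1.03  2.32  0.77  0.48 -2.4 ] btn ahead [0.4 0.3 9.7] F tool [ 0.2 -0.5 -0.5]
236 [86 80 75] [21.3 -3.   7.7] [20.4 10.  10.7]
242 [87 82 74] [18.2 -3.   8.2] [18.2  9.9  8.2]
248 [84 79 75] [15.5 -3.   7.3] [15.3  9.9  7.7]
254 [81 76 69] [12.2 -3.   8. ] [12.4 10.   7.2]
260 [37 34 37] [15.8 -2.8 -9.9] [ 9.5 10.   7. ]
266 [47 44 43] [ 13.5  -2.8 -11.2] [ 13.4   8.9 -11. ]
272 [46 44 42] [ 11.   -2.8 -12.2] [ 11.3   8.9 -12.9]
278 [39 36 35] [  8.   -2.8 -11.6] [  8.6   8.9 -13.1]
284 [106 106  99] [ 10.9  -2.6 -24.5] [  5.2   9.  -12. ]
290 [108 107  97] [ 10.9  -2.5 -30.2] [  2.9   9.  -13.3]
296 [114 109 103] [ 11.1  -2.4 -36.1] [  6.6   8.2 -26.9]
302 [110 104 102] [ 10.3  -2.4 -39.4] [  6.6   7.9 -32.2]
```

```bash
python3 -m pendant '[[0,0,0.03,0,0,0,-1],[0,0,0.06,0,0,0,-1],[0,0,0.09,0,0,0,-1],[0,0,0.12,0,0,0,-1],[0,0,0.15,0,0,0,-1],[0,0,0.17,0,0,0,-1],[0,0,0.19,0,0,0,-1],[0,0,0.21,0,0,0,-1],[0,0,0.21,0,0,0,-1],[0,0,0.21,0,0,0,-1]]'; python3 st.py
```

```text
clock: 13.85
position: [0.473, 0.2344, 0.0777]
ee_rot: [0.913, 0.275, 0.295, 0.058]
ft_force: [-4.3, -1.3, 4.1]
grip_width: 0.003
grasp_force: 2.4
13.85 [ 0.26 -0.01 -1.04  2.32  0.87  0.49 -2.48] btn ahead [ 0.3  0.2 -0.7] F tool [-1.5  0.2 -5.9]
```

```bash
python3 -m pendant '[[0,0,0.01,0,0,0,-1],[0,0,0.02,0,0,0,-1],[0,0,0.03,0,0,0,-1],[0,0,0.04,0,0,0,-1],[0,0,0.05,0,0,0,-1],[0,0,0.06,0,0,0,-1],[0,0,0.07,0,0,0,-1],[0,0,0.07,0,0,0,-1],[0,0,0.07,0,0,0,-1],[0,0,0.07,0,0,0,-1]]'; python3 st.py;  python3 - <<'E'
from h import *
im,d=manip.camera('wrist');cv2.imwrite('pics/w4.png',im[...,::-1])
E
```

```text
clock: 15.1
position: [0.475, 0.2346, 0.0749]
ee_rot: [0.913, 0.275, 0.295, 0.058]
ft_force: [-4.2, -1.6, 4.3]
grip_width: -0.003
grasp_force: 3.1
15.1 [ 0.26  0.01 -1.04  2.32  0.9   0.49 -2.5 ] btn ahead [ 0.3  0.2 -4.2] F tool [-1.5  0.5 -6. ]
```

View pics/w4.png

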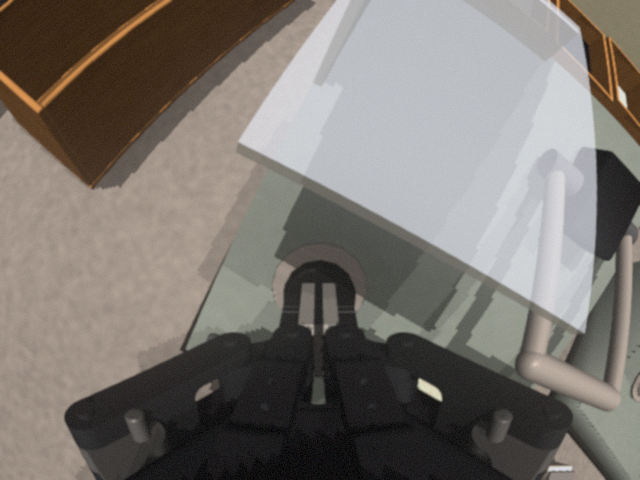

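The lever has dropped: its bar is at (570,385), level at the front. Force was about 6 N. Now I back straight out.

```bash
python3 -m pendant '[[0,0,-0.3,0,0,0,-1],[0,0,-0.7,0,0,0,-1],[0,0,-1.1,0,0,0,-1],[0,0,-1.5,0,0,0,-1],[0,0,-2,0,0,0,-1],[0,0,-2.4,0,0,0,-1],[0,0,-2.8,0,0,0,-1],[0,0,-2.8,0,0,0,-1],[0,0,-2.8,0,0,0,-1],[0,0,-2.8,0,0,0,-1]]'; python3 st.py;  python3 - <<'E'
from h import *
for cam in ['top','scene']:
    im,d=manip.camera(cam);P=cloud(cam,d)
    for r in manip.tip_of('drop_lever_bar',cam)[:2]:
        u,v=map(int,r['pixel']);print(cam,r['p'],u,v,(B.inv().apply(np.median(P[v-1:v+2,u-1:u+2].reshape(-1,3),0)-O)*1000).round(1))
o=manip.get_obs();t=tool(45,-90)
for p in ([-56,-45,149],):
  for back in (140,):
    print(row(bw(p)-t.as_matrix()[:,2]*(back-40)/1000,t,o))
print(t.as_matrix().round(2))
E
```

```text
clock: 16.4
position: [0.3952, 0.2264, 0.1886]
ee_rot: [0.913, 0.275, 0.294, 0.059]
ft_force: [-0.2, 0.5, -0.3]
grip_width: -0.002
grasp_force: 0.0
16.4 [-0.07 -0.47 -0.71  2.33  0.12  0.7  -1.86] btn ahead [1.20e+00 1.00e-01 1.35e+02] F tool [ 0.  -0.6  0.2]
top 0.57 269 268 [-56.3 -43.9 156.3]
scene 0.61 322 206 [-145.9   99.6   -1.2]
scene 0.48 290 343 [  78.4 -421.2  138.3]
[-0.68  1.9  -0.54 -1.13  0.69 -7.73]
[[-0.1   0.7   0.7 ]
 [ 1.    0.07  0.07]
 [-0.    0.71 -0.71]]
```

```bash
python3 -m pendant '[[-0.1,0.3,-0.54,-0.17,0.1,-1.1,0],[-0.2,0.6,-0.54,-0.33,0.2,-2.3,0],[-0.3,0.9,-0.54,-0.5,0.3,-3.4,0],[-0.4,1.2,-0.54,-0.66,0.4,-4.5,0],[-0.5,1.5,-0.54,-0.82,0.5,-5.6,0],[-0.6,1.7,-0.54,-1,0.6,-6.7,0],[-0.68,1.9,-0.54,-1.13,0.69,-7.73,0],[-0.68,1.9,-0.54,-1.13,0.69,-7.73,0],[-0.68,1.9,-0.54,-1.13,0.69,-7.73,0],[-0.68,1.9,-0.54,-1.13,0.69,-7.73,0]]'; python3 st.py;  python3 - <<'E'
from h import *
im,d=manip.camera('wrist');cv2.imwrite('pics/w5.png',im[...,::-1]);c=manip.get_calibration('wrist');o=manip.get_obs();r=R.from_quat(o['ee_rot'])
np.save('w5d.npy',d)
for q in manip.tip_of('drop_lever_bar','wrist')[:2]:
    u,v=map(int,q['pixel']);print(q['p'],u,v,(r.inv().apply(wpix(u,v,d[v,u],c)-o['position'])*1000).round(1))
print('pred',(r.inv().apply(bw([-56,-45,149])-o['position'])*1000).round(1), row(o['position'],tool(45,-90)))
E
```

```text
clock: 17.85
position: [0.4452, 0.1636, 0.2205]
ee_rot: [0.625, 0.688, 0.267, 0.254]
ft_force: [-0.1, -0.3, -0.8]
grip_width: 0.498
grasp_force: 0.0
17.85 [-0.52 -0.5  -0.23  2.42  0.56  0.67 -1.  ] btn ahead [ 70.2 -71.7 125.9] F tool [-0.2 -0.7  0.5]
0.6 273 281 [-25.8 -30.7  63.8]
pred [-30.8 -32.   68.6] [ 0.05 -0.   -0.01 -0.23  0.16  0.02]
```

View pics/w5.png

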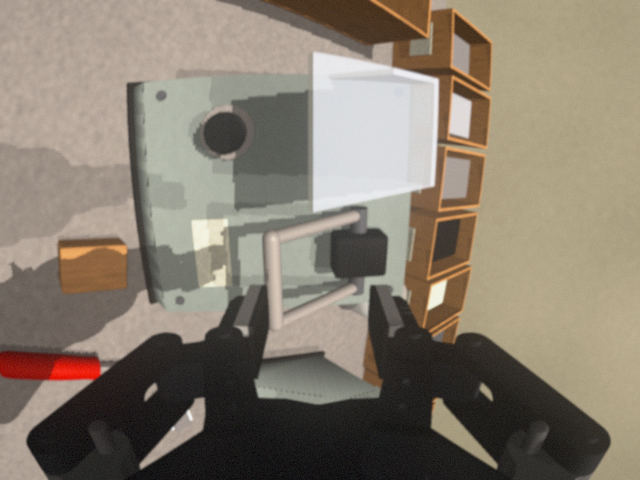

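The picture shows the dropped bar at column 273, rows 235-325, with the jaws at columns 250 and 385. The elbow is at its limit at 45° tilt, so I'll use less tilt.

```bash
python3 - <<'E'
from h import *
o=manip.get_obs()
for tl in (25,30):
    t=tool(tl,-90);print(tl,row(bw([-56,-45,149])-t.as_matrix()[:,2]*.02,t,o))
E
```

```text
25 [-0.56 -0.51  0.99  2.27  0.16 -0.01]
30 [-0.56 -0.55  0.98  1.65  0.16 -0.  ]
```

```bash
python3 -m pendant '[[-0.05,-0.1,0,0.4,0.05,0,0],[-0.15,-0.2,0.1,0.8,0.1,0,0],[-0.25,-0.3,0.3,1.2,0.15,0,0],[-0.4,-0.4,0.5,1.65,0.16,0,0],[-0.5,-0.5,0.7,1.65,0.16,0,0],[-0.56,-0.55,0.98,1.65,0.16,0,0],[-0.56,-0.55,0.98,1.65,0.16,0,0],[-0.56,-0.55,0.98,1.65,0.16,0,0],[-0.56,-0.55,0.98,1.65,0.16,0,0],[-0.56,-0.55,0.98,1.65,0.16,0,0]]'; python3 st.py;  cat > look.py <<'E'
from h import *
import sys
im,d=manip.camera('wrist');cv2.imwrite(sys.argv[1],im[...,::-1]);c=manip.get_calibration('wrist');o=manip.get_obs();r=R.from_quat(o['ee_rot'])
for q in manip.tip_of('drop_lever_bar','wrist')[:2]:
    u,v=map(int,q['pixel']);print(q['p'],u,v,(r.inv().apply(wpix(u,v,d[v,u],c)-o['position'])*1000).round(1))
print('pred bar in tool',(r.inv().apply(bw([-56,-45,149])-o['position'])*1000).round(1), 'tilt',np.degrees(np.arccos(-r.as_matrix()[2,2])),row(o['position'],tool(30,-90)))
E
python3 look.py pics/w6.png
```

```text
clock: 19.2
position: [0.4622, 0.1312, 0.1666]
ee_rot: [0.65, 0.714, 0.191, 0.174]
ft_force: [0.0, 0.6, 0.4]
grip_width: 0.501
grasp_force: 0.0
19.2 [-0.58 -0.34  0.04  2.33  0.36  0.7  -0.67] btn ahead [101.7 -26.5  86.4] F tool [ 0.6  0.3 -0.3]
0.84 317 263 [ 5.4 -1.2 15.8]
pred bar in tool [ 1.7 -0.4 20. ] tilt 30.00468198965091 [-0.    0.   -0.   -0.    0.02 -0.03]
```

```bash
python3 -m pendant '[[0.04,0,0.2,0,0,0,0],[0.04,0,0.4,0,0,0,0],[0.04,0,0.6,0,0,0,0],[0.04,0,0.8,0,0,0,0],[0.04,0,1,0,0,0,0],[0.04,-0.02,1.15,0,0,0,0],[0.04,-0.02,1.3,0,0,0,0],[0.04,-0.02,1.3,0,0,0,0],[0.04,-0.02,1.3,0,0,0,0],[0.04,-0.02,1.3,0,0,0,0]]'; python3 st.py; python3 look.py pics/w7.png
```

```text
clock: 20.55
position: [0.4935, 0.136, 0.1097]
ee_rot: [0.651, 0.714, 0.191, 0.174]
ft_force: [0.3, 0.1, -0.1]
grip_width: 0.502
grasp_force: 0.0
20.55 [-0.55 -0.17  0.05  2.34  0.43  0.52 -0.73] btn ahead [ 99.8 -25.5  21.3] F tool [0.1 0.2 0.2]
0.76 322 333 [  4.2   0.8 -50. ]
pred bar in tool [ -0.2   0.6 -45. ] tilt 30.00063763922451 [ 0.   -0.   -0.    0.    0.02 -0.03]
```

View pics/w7.png

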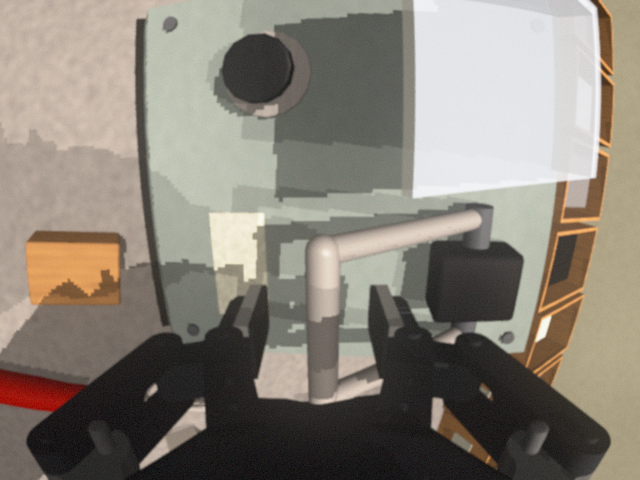

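The bar (column 322, rows 240-400) sits between the jaws, and the button is out. I'll work out the arc rows.

```bash
python3 - <<'E'
import numpy as np
a=np.radians(30);y=np.array([np.cos(a),np.sin(a)]);z=np.array([np.sin(a),-np.cos(a)])
f=lambda t:90*np.array([np.cos(np.radians(t)),np.sin(np.radians(t))])
for s,l in ((178,[173,167,161,155,149,143]),(143,[138,133,128,123,118,113,108,105,102.2])):
    for t in l: D=f(t)-f(s);print(s,t,(D@y/50).round(2),(D@z/50).round(2))
E
```

```text
178 173 0.09 -0.13
178 167 0.21 -0.27
178 161 0.35 -0.4
178 155 0.49 -0.52
178 149 0.65 -0.62
178 143 0.82 -0.7
143 138 0.15 -0.05
143 133 0.3 -0.1
143 128 0.45 -0.13
143 123 0.61 -0.14
143 118 0.77 -0.14
143 113 0.92 -0.13
143 108 1.08 -0.1
143 105 1.17 -0.08
143 102.2 1.25 -0.06
```

```bash
python3 -m pendant '[[0,0,0,0,0,0,-0.3],[0,0,0,0,0,0,-0.6],[0,0,0,0,0,0,-0.6],[0,0.09,-0.1,0,0,0,-0.6],[0,0.21,-0.25,0,0,0,-0.6],[0,0.35,-0.4,0,0,0,-0.6],[0,0.49,-0.52,0,0,0,-0.6],[0,0.65,-0.62,0,0,0,-0.6],[0,0.82,-0.7,0,0,0,-0.6],[0,0.82,-0.7,0,0,0,-0.6]]' 20; python3 st.py; python3 look.py pics/w8.png
```

```text
clock: 21.9
position: [0.5123, 0.1379, 0.1613]
ee_rot: [0.651, 0.714, 0.192, 0.174]
ft_force: [-1.1, 0.5, -1.2]
grip_width: 0.197
grasp_force: 0.4
21.9 [-0.57 -0.2   0.08  2.24  0.35  0.64 -0.63] btn ahead [ 99.6 -67.8  56.5] F tool [ 0.6 -1.5  0.5]
0.65 310 332 [  3.2  -3.4 -47.7]
pred bar in tool [ -0.2 -40.7 -10.1] tilt 30.01263157261209 [ 0.    0.01 -0.   -0.    0.02 -0.03]
```

View pics/w8.png

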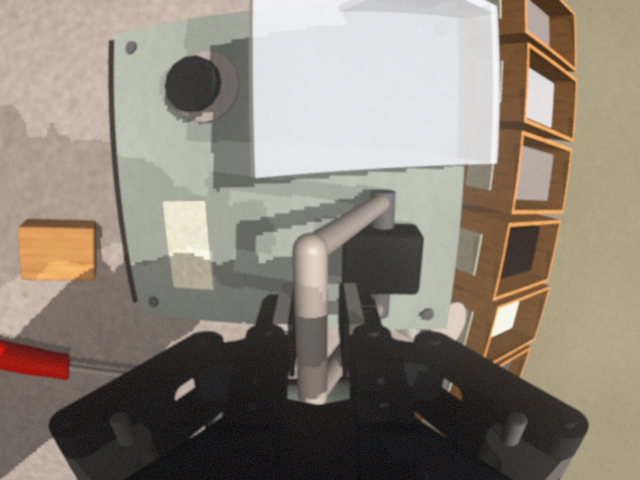

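The lever is rising with the bar still caged (column 310, between jaws at 285 and 355). I'll continue the arc.

```bash
python3 -m pendant '[[0,0.15,-0.05,0,0,0,-0.6],[0,0.3,-0.1,0,0,0,-0.6],[0,0.45,-0.13,0,0,0,-0.6],[0,0.61,-0.14,0,0,0,-0.6],[0,0.77,-0.14,0,0,0,-0.6],[0,0.92,-0.13,0,0,0,-0.6],[0,1.08,-0.1,0,0,0,-0.6],[0,1.17,-0.08,0,0,0,-0.6],[0,1.25,-0.06,0,0,0,-0.6],[0,1.25,-0.06,0,0,0,-0.6]]'; python3 st.py; sed -i 's/\[-56,-45,149\]/[53,-45,234]/' look.py; python3 look.py pics/w9.png
```

```text
clock: 23.25
position: [0.5639, 0.1425, 0.194]
ee_rot: [0.651, 0.714, 0.191, 0.174]
ft_force: [0.1, 0.4, -0.5]
grip_width: 0.203
grasp_force: 0.1
23.25 [-0.57 -0.12  0.13  2.1   0.29  0.68 -0.53] btn ahead [  99.9 -128.9   58.9] F tool [ 0.4 -0.1  0.6]
0.88 307 335 [  4.1  -4.4 -51.1]
pred bar in tool [  0.4  34.3 -26.5] tilt 29.957186428033197 [-0.    0.    0.   -0.01  0.02 -0.03]
```

I had the sign of home wrong: it is 19 mm behind the pivot, at 78°, and the lever is at about 102° now. The rest of the arc follows.

```bash
python3 -m pendant '[[0,0.1,0.03,0,0,0,-0.6],[0,0.2,0.08,0,0,0,-0.6],[0,0.28,0.12,0,0,0,-0.6],[0,0.36,0.16,0,0,0,-0.6],[0,0.44,0.21,0,0,0,-0.6],[0,0.52,0.27,0,0,0,-0.6],[0,0.6,0.33,0,0,0,-0.6],[0,0.67,0.38,0,0,0,-0.6],[0,0.67,0.38,0,0,0,-0.6],[0,0.67,0.38,0,0,0,-0.6]]'; python3 st.py; python3 look.py pics/w10.png
```

```text
clock: 24.6
position: [0.6021, 0.1461, 0.1942]
ee_rot: [0.651, 0.714, 0.191, 0.174]
ft_force: [0.5, 0.1, 0.0]
grip_width: 0.2
grasp_force: 0.0
24.6 [-0.57 -0.03  0.16  2.02  0.26  0.67 -0.47] btn ahead [  99.9 -162.1   40.1] F tool [0.1 0.5 0.2]
0.61 323 331 [  5.7   1.1 -51.1]
pred bar in tool [  0.3   0.9 -45.4] tilt 29.96511185506642 [ 0.   -0.    0.   -0.    0.02 -0.03]
```

View pics/w10.png

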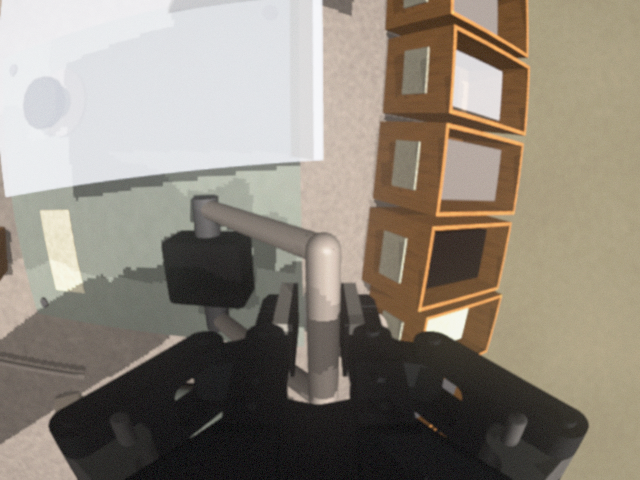

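The bar (column 323) is at the home position, free between the pads. I open and back off along the tool axis.

```bash
python3 -m pendant '[[0,0,0,0,0,0,-0.2],[0,0,0,0,0,0,0],[0,0,0,0,0,0,0],[0,0,-0.2,0,0,0,0],[0,0,-0.5,0,0,0,0],[0,0,-1,0,0,0,0],[0,0,-1.6,0,0,0,0],[0,0,-2.3,0,0,0,0],[0,0,-2.6,0,0,0,0],[0,0,-2.6,0,0,0,0]]'; python3 st.py; python3 - <<'E'
from h import *
for cam in ['top','scene']:
    im,d=manip.camera(cam);P=cloud(cam,d);cv2.imwrite(f'pics/{cam}1.png',im[...,::-1])
    for r in manip.tip_of('drop_lever_bar',cam)[:2]:
        u,v=map(int,r['pixel']);print(cam,r['p'],u,v,(B.inv().apply(np.median(P[v-1:v+2,u-1:u+2].reshape(-1,3),0)-O)*1000).round(1))
E
```

```text
clock: 25.95
position: [0.5376, 0.1403, 0.3081]
ee_rot: [0.65, 0.714, 0.192, 0.175]
ft_force: [0.6, -0.1, -0.7]
grip_width: 0.501
grasp_force: 0.0
25.95 [-0.59 -0.26  0.11  1.97  0.26  0.95 -0.48] btn ahead [  99.5 -163.3  170.8] F tool [-0.2  0.1  0.9]
top 0.56 262 220 [ 51.7 -45.  240.5]
scene 0.58 362 195 [ 18.5  13.6 182.3]
scene 0.41 292 233 [-144.3  -60.8   29.2]
```

View pics/scene1.png

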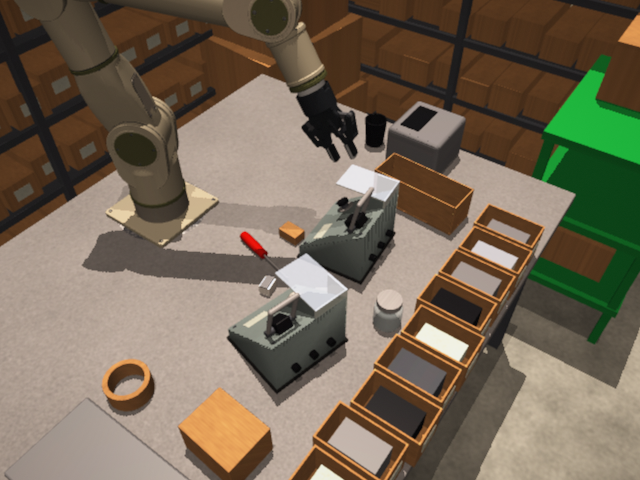

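The scene picture shows the lever home again at (362,197), as at the start. The arm is clear at (330,130), and the plain box and bystanders haven't moved.

```bash
python3 -c "
from workcell import manip
print(manip.hand_in())"
```

```text
the job is handed in; nothing more can be done
None
```

The trip test is done and handed in: the button press (about 6 N) dropped the lever, I lifted it back slowly to its home position, the button is out, and in the last pictures the plain box and bystanders look unmoved; no verdict came back at hand-in.

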